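Pin the vial carriage into line with the tapered drift

TASK

The vial carriage has slid out of line with the stand it rides on. Take the tapered steel pin (the one with the round handle) from the white rack and push it down through the hole in the carriage and the hole in the bed below, until its collar sits on the carriage and the two holes are in line, then let go. Do not shift the carriage any other way beforehand, the taper has to draw it over; leave the straight pin in the rack.

Things in the scene. Friction and masses are not known exactly. Their poses are not given: they have to be found in the camera images.
- drift: Tapered steel pin, 0.25 kg, hanging upright by its collar in a white rack (80x200 mm, top at z 95, two holes 100 apart). Origin: on the axis at the collar's underside; z up. Above it: collar 48 mm wide, 6 thick, then a ROUND handle 26 wide, 46 tall (top at +52). Below: straight shank 33 wide for 22 mm, then a taper to a flat 10 mm tip at -67.
- straight_pin: The other pin in the rack, a bystander: same steel, collar and origin, but a SQUARE handle 26x26x46 mm and a straight, blunt 33 mm shank, 67 mm long, too thick to enter the offset holes.
- carriage_hole (a point): Centre of the 36 mm through hole at the top face (z 70 mm) of the aluminium carriage, an 8 mm plate 86 wide. It slides only along the point's y, 5 N friction, no spring; starts 9-13 mm out of line to +y. Towards +y the plate ends 43 mm from the hole; towards -y four fixed vials 48 mm tall stand on it, their near sides 67 mm from the hole's centre.
- bed_hole (a point): Centre of the 36 mm through hole at the top face (z 60 mm) of the fixed grey bed under the carriage; 10 mm thick, open below down to the table. Axes as the carriage hole's. It never moves; the holes are in line when one is straight above the other.

How it is judged:
By the outcome, as a careful person would: the job done as asked, in the order asked, and still so for the second after the job is handed in, with the robot touching nothing.
It also fails if it takes over 35 s, if anything falls off the work surface, if the arm or the gripper's body presses on something with over 40 N, if the wrist force passes 120 N, or if a joint passes its speed limit or range.

ROBOT

A 6-joint arm with a two-finger parallel gripper is mounted at the origin on the work surface. World frame = base frame: x ahead of the robot, y to its left, z up, the work surface at z = 0. Lengths are in mm, angles in rad, forces in N, time in s.
With the tool pointing down it reaches from about 275 to 750 mm from the base axis. Payload 10.2 kg.
Tool frame: the origin (TCP) lies midway between the tips of the shut fingers; the grasp point (between the pads) lies 19 mm behind it (ctrl.pinch_z is the distance from the TCP to the grasp point, in mm); x points along the fingers, z is the direction in which the jaws open and shut, and the axes are right-handed (so a half turn about x gives the same grasp; the last joint's range is limited). The gripper opens to 85 mm and grips with 20 to 120 N. Pads are 22 mm wide; open, the fingers measure 114 mm over their backs; the gripper's body (76 mm by 85 mm) begins 54 mm behind the grasp point. The pads swing forward as they close: fully open they stand 13 mm farther back than shut.
Start: joints at [-1.464, 0.313, 1.498, -0, 1.331, -0.223], TCP at [170.011, -496.717, 231.294] pointing down, gripper open.
Joint ranges: [-2.94, 2.94], [-0.97, 2.17], [0.19, 2.56], [-1.23, 4.37], [0.02, 3.11], [-2.88, 2.88]. Speed limits (rad/s): [2.39, 2.39, 3.01, 3.14, 3.14, 3.14].

INTERFACE

Orientations are given as a unit quaternion [w, x, y, z].
In Python, from rig import ctrl, capture, workorder, nets gives the robot as it stands. The module is installed in compiled form; this text tells all that it offers.
- The arm moves only by the tool send_rows, never from a script. Its argument "rows" is text: rows parted by semicolons, each of 5 numbers parted by spaces: the opening, from 0 (shut) to 1 (fully open), then the shift along the tool's x, y, z in cm, then the turn about the tool's x in units of 5 degrees (1.0 is 5 degrees). In form: grip x y z yaw; .... A call has 1 to 12 rows; each row is the pose to reach, as a shift and turn from the pose commanded when the call began, along the tool's axes at that moment; what a row does not reach only later rows make up. A row lasts 1/10 s, in which the tool goes at most 50 mm and 8.59 degrees, less where a joint would pass 70% of its speed; a pose out of reach is approached as far as the arm can. A call with a gripper value outside its range is refused whole. The fingers move at their own pace and stop on an object; "grip_force" is the grip in N (left out, the last holds). Time passes only in rows, so rows that repeat a pose let the fingers close. It gives the time, the measured TCP pose, the force and the opening at its end, in the units of the state.
- ctrl.sense(): the state, without advancing time (a new reading comes with each control period).
- capture(name): name is "scene" or "top" or "wrist"; returns a dict with "pixels" (400x640x3 uint8, red, green, blue), "intrinsics" (3x3 intrinsics, pixels), "dist" ([k1, k2, p1, p2, k3] as OpenCV has them; the pictures are not rectified), "view" (4x4, takes a point from world to camera coordinates); the wrist camera has in their place "mount" (4x4, takes a point from camera to tool coordinates, whose origin is the TCP and whose axes are the tool frame's). Camera axes: x right, y down, z forward; pixel columns grow to the right and rows downward; lengths in mm; the calibration is good to about 2 mm. A picture is of the moment at which its call begins: read the wrist's pose just before it. There is no depth.
- workorder.finish_job(): hands the job in, once; it reports no verdict.
Trained networks look in a picture, given as the dict that the camera call returned (one of the last four; its "shot" number tells which), for a name from the list of things; names that differ only in an ending like _2 or _b are one class to them, and where a whole thing is asked for, a point or a joint stands for the part that bears it (a point fixed in the world has none). Each returns a list of dicts, best first, with "confidence" (0 to 1); they miss things now and then, are a little off and sometimes report something else, mostly with a low value. They report only what shows in the picture. A call takes as long as a camera call.
- nets.boxes_of(picture, target): "location" ([x, y, z] in mm, in world coordinates, good to about 4 mm: the middle of the surface that is visible of it).
- nets.spot_point(picture, target): "location" ([x, y, z] in mm, in world coordinates, good to about 4 mm: a listed point, or the origin of a listed thing).
The state is a dict: "time_s": time; "joints": joint angles; "dq": joint speeds; "tau": joint torques, N m; "eef_pos": TCP position; "ee_rot": TCP orientation; "force": force on the tool from outside, world axes, zero at the start; "wrist_torque": the same for the moment, N m; "grip_width": opening from 0.0 (shut) to 1.0 (fully open).
Only numpy, scipy, OpenCV 4.12 (cv2) and the standard library are available. Lean on these libraries where they do the work, as an engineer would, in place of code of your own. Each camera call takes 0.05 s, during which the arm holds its last target.

## Working session

There is one attempt and no reset: what is moved stays moved. The work goes in short steps, Python scripts to look and compute and a tool call to move; the robot and the scene stay as the last step left them, time stands still between calls to the robot, and variables do not carry over. Pictures are saved under pics/ and viewed, and the job is handed in when it is done.

Besides the shell and the picture viewer there is one more tool, called as name(argument=value, ...) on one line, values as JSON. send_rows: Moves the arm, as the interface text tells. Its arguments: {"type":"object","properties":{"rows":{"type":"string"},"grip_force":{"type":"number"}},"required":["rows"]}

```bash
mkdir -p pics; python3 - <<'E'
from rig import ctrl,capture,nets
import cv2
s=ctrl.sense();print(s['time_s'],s['eef_pos'],s['ee_rot'],s['grip_width'],ctrl.pinch_z)
for n in ['top','scene']:
    p=capture(n);cv2.imwrite(f'pics/{n}0.png',p['pixels'][:,:,::-1])
    for t in ['drift','straight_pin','carriage_hole','bed_hole']:
        print(n,t,[(d['location'],d['confidence']) for d in nets.spot_point(p,t)][:3])
print(ctrl.sense()['time_s'])
E
```

```text
0.0 [ 169.97239186 -496.43244984  230.70832045] [ 0.57497118  0.41150772  0.57561165 -0.41078069] 0.9996774539121052 18.700000000000003
top drift [([480.8, 242.8, 96.4], 0.89)]
top straight_pin [([482.0, 138.9, 92.9], 0.78)]
top carriage_hole [([570.0, -79.3, 73.9], 0.73)]
top bed_hole [([568.1, -88.8, 59.9], 0.74)]
scene drift [([483.8, 243.3, 95.2], 0.56)]
scene straight_pin [([485.0, 139.2, 92.4], 0.86)]
scene carriage_hole [([573.7, -77.4, 69.6], 0.79)]
scene bed_hole [([567.5, -91.7, 58.1], 0.89)]
0.5
```

View pics/top0.png

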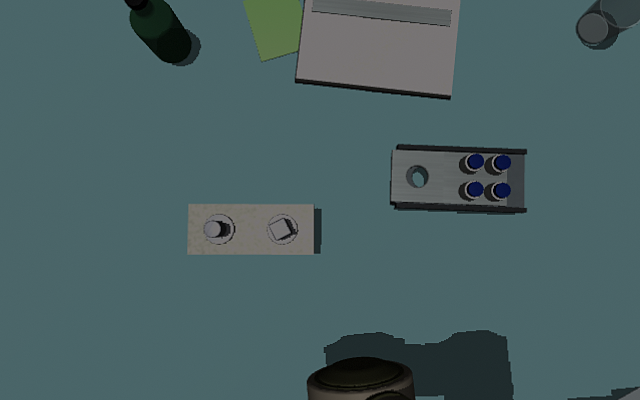

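View pics/scene0.png

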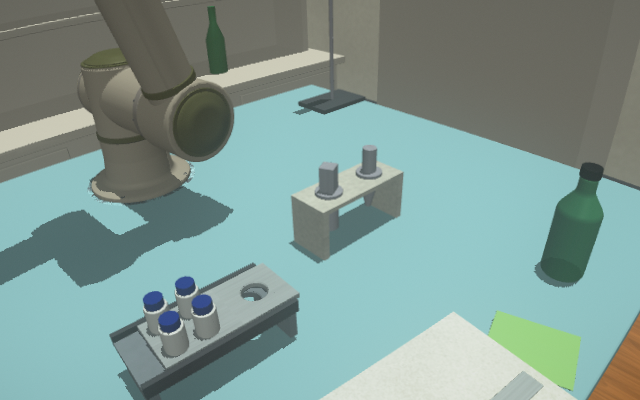

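```bash
cat > h.py <<'E'
import numpy as np,cv2
from scipy.spatial.transform import Rotation as R
def Rq(q): return R.from_quat([q[1],q[2],q[3],q[0]]).as_matrix()
def ray(p,uv,s=None):
    n=cv2.undistortPoints(np.array([[uv]],float),np.array(p['intrinsics']),np.array(p['dist']))[0,0]
    d=np.array([n[0],n[1],1.])
    if 'view' in p: M=np.linalg.inv(np.array(p['view']))
    else:
        T=np.eye(4);T[:3,:3]=Rq(s['ee_rot']);T[:3,3]=s['eef_pos'];M=T@np.array(p['mount'])
    return M[:3,3],M[:3,:3]@d
def onz(p,uv,z,s=None):
    o,d=ray(p,uv,s);return o+d*(z-o[2])/d[2]
def proj(p,X,s=None):
    if 'view' in p: V=np.array(p['view'])
    else:
        T=np.eye(4);T[:3,:3]=Rq(s['ee_rot']);T[:3,3]=s['eef_pos'];V=np.linalg.inv(T@np.array(p['mount']))
    r=cv2.Rodrigues(V[:3,:3])[0]
    return cv2.projectPoints(np.array(X,float).reshape(-1,1,3),r,V[:3,3],np.array(p['intrinsics']),np.array(p['dist']))[0][:,0]
def delta(s,pos,zdir=None):
    M=Rq(s['ee_rot']);print('shift cm',np.round(M.T@(np.array(pos)-s['eef_pos'])/10,2))
    if zdir is not None:
        z=M.T@np.array(zdir,float);a=np.degrees(np.arctan2(-z[1],z[2]));print('yaw deg',a,'units',a/5)
E
python3 - <<'E'
from h import *
from rig import ctrl,capture
s=ctrl.sense();M=Rq(s['ee_rot']);print(M.round(3))
p=capture('wrist');print(np.array(p['mount']).round(3),p['intrinsics'],p['dist'])
p=capture('top')
for uv in [(397,146),(526,150),(397,207),(526,211),(391,150),(390,204)]: print(uv,onz(p,uv,70).round(1))
for uv in [(188,204),(314,205),(188,254),(313,254)]: print(uv,onz(p,uv,95).round(1))
delta(s,[500,-85,300],[0,1,0]);delta(s,[500,-85,300],[0,-1,0])
E
```

```text
[[-0.     0.946  0.324]
 [-0.     0.324 -0.946]
 [-1.    -0.     0.   ]]
[[-1.00000e-03 -2.62000e-01  9.65000e-01 -1.42277e+02]
 [-2.00000e-03 -9.65000e-01 -2.62000e-01  6.63270e+01]
 [ 1.00000e+00 -2.00000e-03  0.00000e+00 -7.28000e-01]
 [ 0.00000e+00  0.00000e+00  0.00000e+00  1.00000e+00]] [[342.43039958   0.         320.06823483]
 [  0.         342.43039958 198.19337181]
 [  0.           0.           1.        ]] [0.00094782 0.         0.         0.         0.        ]
(397, 146) [618.4 -46.2  70. ]
(526, 150) [ 611.7 -260.    70. ]
(397, 207) [516.8 -45.   70. ]
(526, 211) [ 510.5 -256.8   70. ]
(391, 150) [611.7 -36.2  70. ]
(390, 204) [521.8 -33.6  70. ]
(188, 204) [520.3 292.   95. ]
(314, 205) [518.8  91.5  95. ]
(188, 254) [441.3 290.2  95. ]
(313, 254) [441.2  92.9  95. ]
shift cm [ -6.87  44.55 -28.26]
yaw deg -161.1013809178227 units -32.220276183564536
shift cm [ -6.87  44.55 -28.26]
yaw deg 18.89861908217731 units 3.7797238164354616
```

```bash
python3 - <<'E'
import cv2
a=cv2.imread('pics/top0.png')[135:225,380:540];cv2.imwrite('pics/c1.png',cv2.resize(a,None,fx=5,fy=5,interpolation=cv2.INTER_CUBIC))
E
```

```text
(no output)
```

View pics/c1.png

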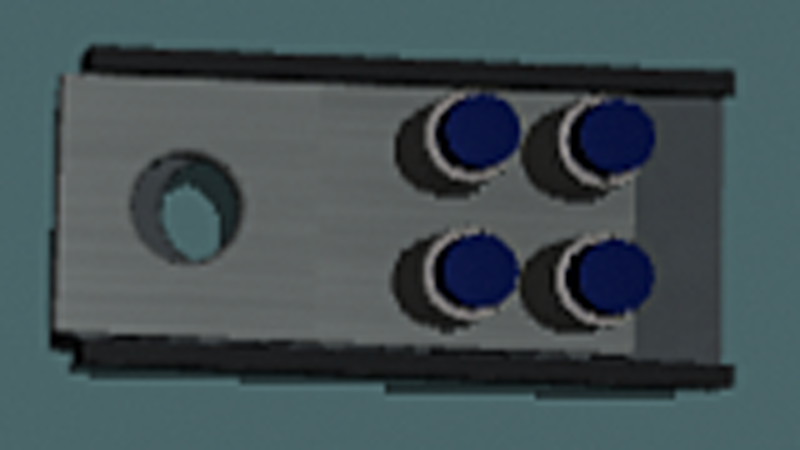

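```bash
python3 - <<'E'
from h import *
from rig import ctrl
delta(ctrl.sense(),[568,-85,180],[-.03,-1,0])
E
```

```text
shift cm [  5.13  50.99 -26.06]
yaw deg 20.61521930551791 units 4.123043861103582
```

send_rows(rows="1 0 4 -2 0.5; 1 0 8.5 -4.3 1; 1 0 13 -6.6 1.5; 1 0 17.5 -9 2; 1 0 22 -11.2 2.5; 1 0 26.5 -13.5 3; 1 1 31 -15.8 3.5; 1 2 35.5 -18.1 4; 1 3 40 -20.4 4.1; 1 4 44.5 -22.7 4.1; 1 5.1 49 -25 4.1; 1 5.1 51 -26.1 4.1")

```text
time_s: 1.8
eef_pos: [569.1, -81.9, 179.0]
ee_rot: [-0.493, -0.506, -0.494, 0.507]
force: [0.1, -0.8, 0.6]
grip_width: 1.002
```

send_rows(rows="1 0 0 0 0; 1 0 0 0 0;1 0 0 0 0")

```text
time_s: 2.1
eef_pos: [567.6, -85.3, 180.5]
ee_rot: [-0.493, -0.507, -0.493, 0.507]
force: [0.1, 0.4, -0.0]
grip_width: 0.999
```

```bash
python3 - <<'E'
from h import *
from rig import ctrl,capture,nets
s=ctrl.sense();print(s['time_s'],s['eef_pos'],s['dq'].round(3) if hasattr(s['dq'],'round') else s['dq']);print(Rq(s['ee_rot']).round(3))
p=capture('wrist');cv2.imwrite('pics/w1.png',p['pixels'][:,:,::-1]);np.savez('w1.npz',pix=p['pixels'],intrinsics=p['intrinsics'],dist=p['dist'],mount=p['mount'],eef_pos=s['eef_pos'],ee_rot=s['ee_rot'])
for t in ['carriage_hole','bed_hole']: print(t,[(d['location'],d['confidence']) for d in nets.spot_point(p,t)][:3])
E
```

```text
2.1 [567.61028947 -85.34848437 180.49688447] [-0.011 -0.007  0.003  0.003  0.002  0.002]
[[ 0.     1.    -0.029]
 [-0.    -0.029 -1.   ]
 [-1.     0.     0.   ]]
carriage_hole []
bed_hole [([571.7, -90.9, 57.5], 0.85)]
```

View pics/w1.png

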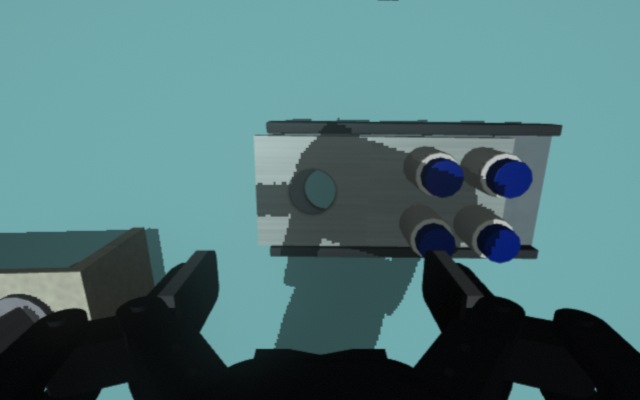

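```bash
cat > ov.py <<'E'
from h import *
def ov(p,s,cy,by,x0,out,c,k=14,w=32):
    im=p['pixels'][:,:,::-1].astype(float);im=np.clip(im*1.8,0,255).astype(np.uint8)
    u,v=int(c[0]),int(c[1]);a=cv2.resize(im[v-w+8:v+w-8,u-w:u+w],None,fx=k*.9,fy=k*.9,interpolation=cv2.INTER_NEAREST);k*=.9
    raw=a.copy();t=np.linspace(0,2*np.pi,80)
    for (x,y,z,col) in [(x0[0],cy,70,(0,0,255)),(x0[0],cy,62,(0,128,255)),(x0[1],by,60,(0,255,0)),(x0[1],by,50,(255,255,0))]:
        X=np.c_[x+18*np.cos(t),y+18*np.sin(t),z+0*t];q=(proj(p,X,s)-[u-w,v-w+8]+.5)*k
        cv2.polylines(a,[q.astype(np.int32)],True,col,1)
    cv2.imwrite(out,a);cv2.imwrite('pics/raw_'+out.split('/')[-1],raw)
E
python3 - <<'E'
from ov import *
d=np.load('w1.npz');p={k:d[k] for k in ['intrinsics','dist','mount']};p['pixels']=d['pix'];s={k:d[k] for k in ['eef_pos','ee_rot']}
print('hole px on z70',onz(p,(313,191),70,s),onz(p,(320,189),55,s))
ov(p,s,-79,-90,(570,570),'pics/o1.png',(313,191))
E
```

```text
hole px on z70 [570.99923613 -79.39004285  70.        ] [568.76356161 -84.65035788  55.        ]
```

View pics/o1.png

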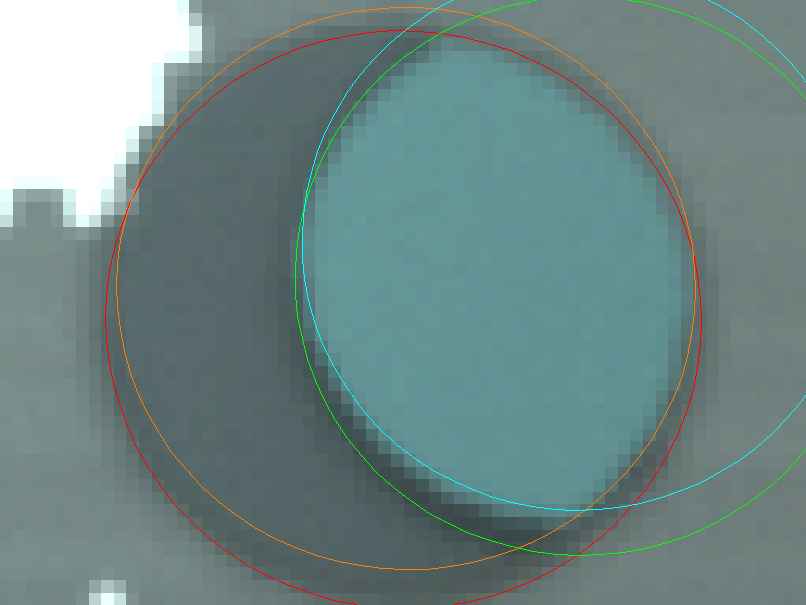

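View pics/raw_o1.png

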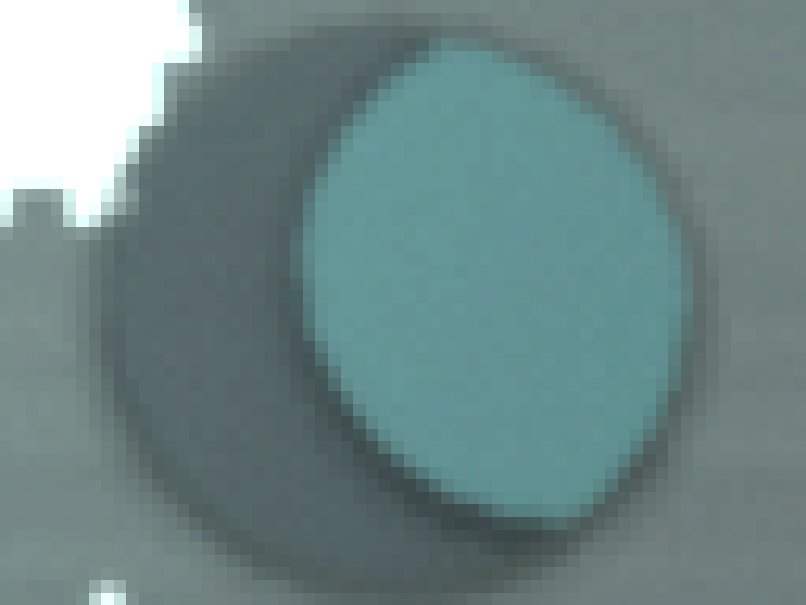

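```bash
python3 - <<'E'
from h import *
from rig import ctrl
delta(ctrl.sense(),[482,243,205],[-.03,-1,0])
E
```

```text
shift cm [ -2.45  -9.53 -32.58]
yaw deg 0.03376512080242862 units 0.0067530241604857235
```

send_rows(rows="1 -1 -1 -3 0; 1 -2 -2.2 -7.5 0; 1 -2.5 -3.4 -12 0; 1 -2.5 -4.7 -16.5 0; 1 -2.5 -6 -21 0; 1 -2.5 -7.3 -25.5 0; 1 -2.5 -8.6 -29.5 0; 1 -2.5 -9.5 -32.6 0; 1 -2.5 -9.5 -32.6 0; 1 -2.5 -9.5 -32.6 0; 1 -2.5 -9.5 -32.6 0; 1 -2.5 -9.5 -32.6 0")

```text
time_s: 3.45
eef_pos: [482.6, 242.8, 205.4]
ee_rot: [0.493, 0.507, 0.492, -0.507]
force: [-0.3, 0.2, 0.1]
grip_width: 1.001
```

```bash
python3 - <<'E'
from ov import *
from rig import ctrl,capture,nets
s=ctrl.sense();print(s['time_s'],s['eef_pos'])
p=capture('wrist');cv2.imwrite('pics/w2.png',p['pixels'][:,:,::-1]);np.savez('w2.npz',pix=p['pixels'],intrinsics=p['intrinsics'],dist=p['dist'],mount=p['mount'],eef_pos=s['eef_pos'],ee_rot=s['ee_rot'])
print([(d['location'],d['confidence']) for d in nets.spot_point(p,'drift')][:3])
im=p['pixels'][:,:,::-1].copy();t=np.linspace(0,2*np.pi,60)
for r,z,c in [(13,147,(0,255,0)),(24,101,(0,0,255))]:
    q=proj(p,np.c_[482+r*np.cos(t),243+r*np.sin(t),z+0*t],s);cv2.polylines(im,[(q*16).astype(np.int32)],True,c,1,cv2.LINE_AA,4)
    print(z,q.mean(0))
u,v=q.mean(0).astype(int);cv2.imwrite('pics/o2.png',cv2.resize(im[max(v-60,0):v+60,u-75:u+75],None,fx=5,fy=5,interpolation=cv2.INTER_NEAREST))
E
```

```text
3.45 [482.60133584 242.84465205 205.37305815]
[([482.5, 242.1, 96.3], 0.75)]
147 [320.99134069 216.92005234]
101 [320.80823665 197.04559298]
```

View pics/o2.png

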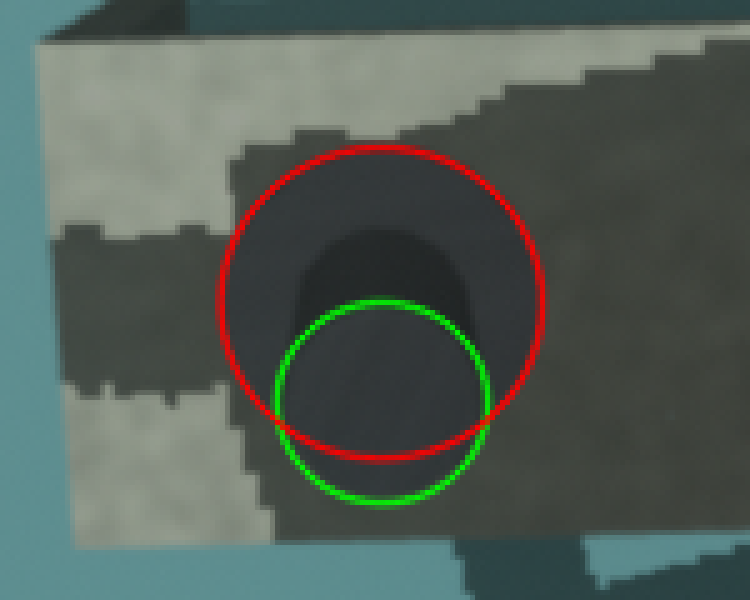

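View pics/w2.png

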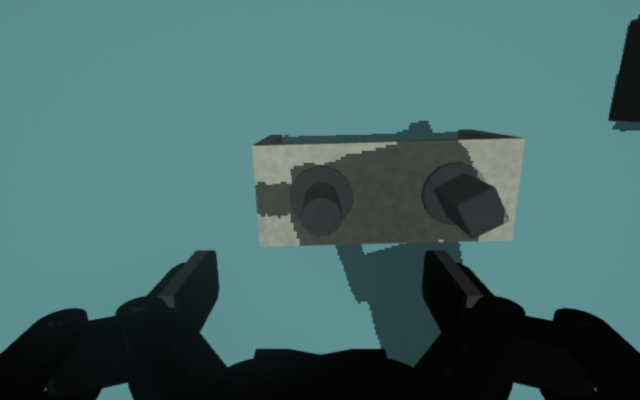

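```bash
python3 - <<'E'
from ov import *
d=np.load('w2.npz');p={k:d[k] for k in ['intrinsics','dist','mount']};s={k:d[k] for k in ['eef_pos','ee_rot']}
im=cv2.resize(np.clip(d['pix'][150:246,280:364,::-1].astype(float)*3.2-60,0,255).astype(np.uint8),None,fx=6,fy=6,interpolation=cv2.INTER_NEAREST)
b=im.copy();t=np.linspace(0,2*np.pi,90)
for r,z,c in [(13,147,(0,255,0)),(24,101,(0,0,255))]:
    q=(proj(p,np.c_[482.5+r*np.cos(t),242.8+r*np.sin(t),z+0*t],s)-[280,150]+.5)*6
    cv2.polylines(b,[q.astype(np.int32)],True,c,1)
cv2.imwrite('pics/o3.png',np.hstack([im,b])[:,:][:600,:].copy() if im.shape[1]*2<=800 else cv2.resize(np.hstack([im,b]),(800,457)))
E
```

```text
(no output)
```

View pics/o3.png

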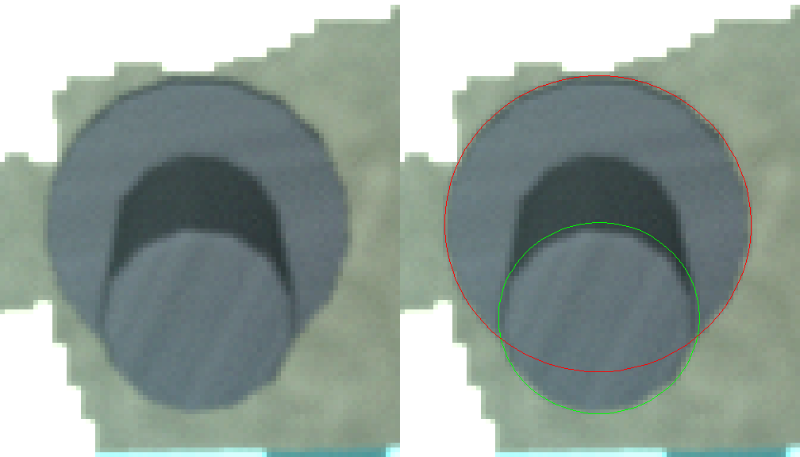

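send_rows(rows="1 3 -0.05 0 0; 1 6 -0.05 0 0; 1 8.5 -0.05 0 0; 1 9.6 -0.05 0 0; 1 9.6 -0.05 0 0; 1 9.6 -0.05 0 0; 0 9.6 -0.05 0 0; 0 9.6 -0.05 0 0; 0 9.6 -0.05 0 0; 0 9.6 -0.05 0 0; 0 9.6 -0.05 0 0; 0 9.6 -0.05 0 0", grip_force=100)

```text
time_s: 4.75
eef_pos: [481.9, 243.9, 109.9]
ee_rot: [0.493, 0.507, 0.493, -0.507]
force: [-1.6, -0.5, 5.3]
grip_width: 0.276
```

send_rows(rows="0 0 0 0 0; 0 0 0 0 0; 0 0 0 0 0")

```text
time_s: 5.05
eef_pos: [481.9, 244.0, 109.9]
ee_rot: [0.493, 0.507, 0.493, -0.507]
force: [-0.3, -0.9, 6.0]
grip_width: 0.28
```

send_rows(rows="0 -0.5 0 0 0; 0 -2 0 0 0; 0 -4.5 0 0 0; 0 -8 0 0 0; 0 -11 0 0 0; 0 -13 0 0 0; 0 -13 0 0 0; 0 -13 0 0 0; 0 -13 0 0 0")

```text
time_s: 5.95
eef_pos: [481.1, 243.8, 237.6]
ee_rot: [-0.492, -0.506, -0.493, 0.508]
force: [-0.1, -0.5, -2.4]
grip_width: 0.282
```

```bash
python3 - <<'E'
from ov import *
from rig import ctrl,capture,nets
s=ctrl.sense();print(s['time_s'],s['eef_pos'],s['force'],s['grip_width']);print(Rq(s['ee_rot']).round(4))
p=capture('wrist');np.savez('w3.npz',pix=p['pixels'],intrinsics=p['intrinsics'],dist=p['dist'],mount=p['mount'],eef_pos=s['eef_pos'],ee_rot=s['ee_rot'])
im=np.clip(p['pixels'][:,:,::-1].astype(float)*2,0,255).astype(np.uint8)
cv2.imwrite('pics/w3.png',im)
p2=capture('scene');cv2.imwrite('pics/s3.png',p2['pixels'][:,:,::-1])
delta(s,[570,-84,225],[-.03,-1,0])
print([(d['location'],d['confidence']) for d in nets.spot_point(p2,'drift')][:3])
E
```

```text
5.95 [481.05908915 243.76775177 237.55990392] [-0.0782315  -0.45453689 -2.39564206] 0.28230159547852623
[[-3.000e-03  9.996e-01 -2.800e-02]
 [-7.000e-04 -2.800e-02 -9.996e-01]
 [-1.000e+00 -3.000e-03  8.000e-04]]
shift cm [ 1.25  9.81 32.51]
yaw deg 0.11353943089147904 units 0.02270788617829581
[([482.3, 244.5, 222.7], 0.87)]
```

View pics/w3.png

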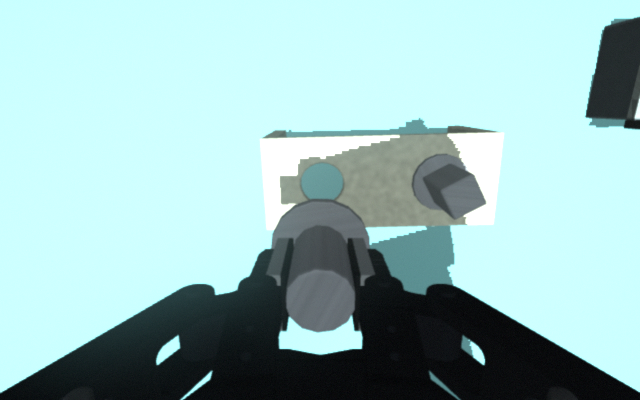

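View pics/s3.png

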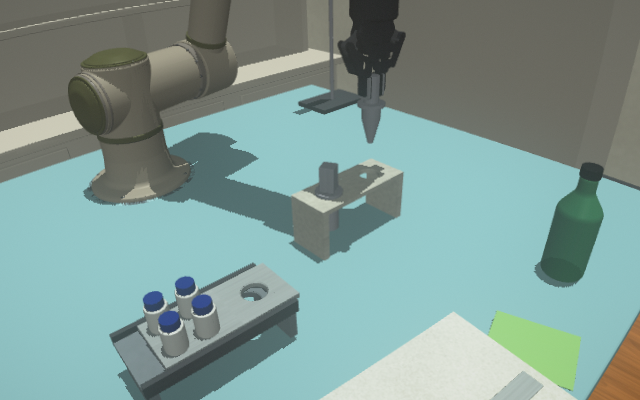

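```bash
cat > fit.py <<'E'
from ov import *
import sys
def fit(f,dx,dy,dz,out):
    d=np.load(f);p={k:d[k] for k in ['intrinsics','dist','mount']};s={k:d[k] for k in ['eef_pos','ee_rot']}
    im=cv2.resize(np.clip(d['pix'][185:345,255:385,::-1].astype(float)*2.5-20,0,255).astype(np.uint8),None,fx=3.05,fy=3.05,interpolation=cv2.INTER_CUBIC)
    b=im.copy();t=np.linspace(0,2*np.pi,90);e=s['eef_pos']
    for r,z,c in [(13,52,(0,255,0)),(24,6,(0,0,255))]:
        q=(proj(p,np.c_[e[0]+dx+r*np.cos(t),e[1]+dy+r*np.sin(t),e[2]+dz+z+0*t],s)-[255,185]+.5)*3.05
        cv2.polylines(b,[q.astype(np.int32)],True,c,1,cv2.LINE_AA)
    cv2.imwrite(out,np.hstack([im,b]))
if __name__=='__main__': fit(sys.argv[1],*map(float,sys.argv[2:5]),sys.argv[5])
E
python3 fit.py w3.npz 0 0 -14.9 pics/f3.png
```

```text
(no output)
```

View pics/f3.png

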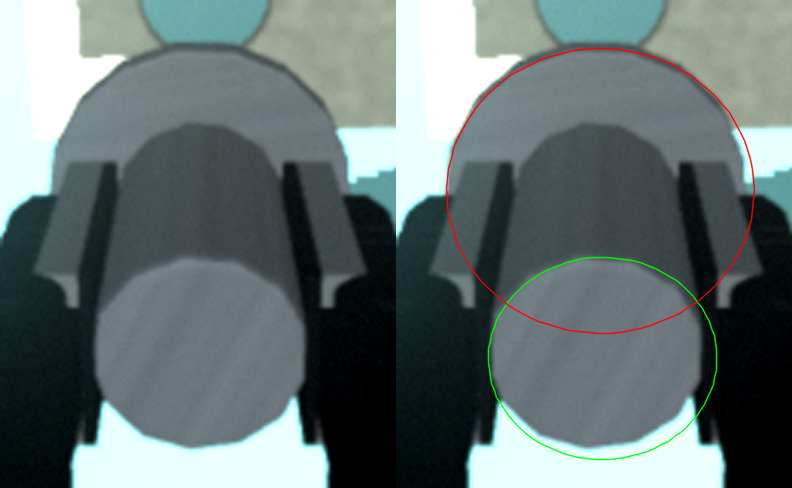

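```bash
python3 - <<'E'
from ov import *
ims=[]
for f in ['w2.npz','w3.npz']:
    d=np.load(f);p={k:d[k] for k in ['intrinsics','dist','mount']};s={k:d[k] for k in ['eef_pos','ee_rot']}
    im=cv2.resize(np.clip(d['pix'][120:260,245:385,::-1].astype(float)*2.,0,255).astype(np.uint8),None,fx=2.85,fy=2.85,interpolation=cv2.INTER_CUBIC)
    t=np.linspace(0,2*np.pi,90)
    X=np.c_[482.2+18*np.cos(t),242.9+18*np.sin(t),95+0*t]
    Y=np.array([[520,292,95],[520,92,95],[441,92,95],[441,292,95.]])
    for q,c in [(X,(0,0,255)),(Y,(0,255,0))]:
        q=(proj(p,q,s)-[245,120]+.5)*2.85;cv2.polylines(im,[q.astype(np.int32)],True,c,1,cv2.LINE_AA)
    ims.append(im)
cv2.imwrite('pics/r.png',np.hstack(ims))
E
```

```text
(no output)
```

View pics/r.png

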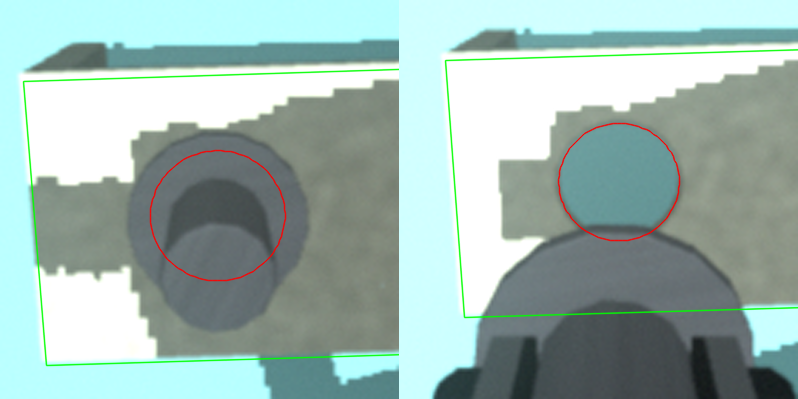

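send_rows(rows="0 0 1.2 4 0; 0 0 2.5 8.5 0; 0 0 3.9 13 0; 0 0 5.2 17.5 0; 0 0 6.6 22 0; 0 0.4 8 26.5 0; 0 2 9.3 30 0; 0 4 9.8 32.3 0; 0 6 9.8 32.6 0; 0 7 9.8 32.6 0; 0 7 9.8 32.6 0; 0 7 9.8 32.6 0")

```text
time_s: 7.3
eef_pos: [570.8, -84.1, 170.0]
ee_rot: [0.493, 0.507, 0.493, -0.507]
force: [-0.2, -0.2, -3.1]
grip_width: 0.281
```

```bash
cat > look.py <<'E'
from ov import *
from rig import ctrl,capture
import sys
n=sys.argv[1]
s=ctrl.sense();print(s['time_s'],np.round(s['eef_pos'],2),np.round(s['force'],2),s['grip_width'],np.round(s['wrist_torque'],2));print(Rq(s['ee_rot']).round(4).tolist())
p=capture('wrist');np.savez(f'w{n}.npz',pix=p['pixels'],intrinsics=p['intrinsics'],dist=p['dist'],mount=p['mount'],eef_pos=s['eef_pos'],ee_rot=s['ee_rot'])
cv2.imwrite(f'pics/w{n}.png',np.clip(p['pixels'][:,:,::-1].astype(float)*1.6,0,255).astype(np.uint8))
q=capture('scene');np.savez(f's{n}.npz',pix=q['pixels'],intrinsics=q['intrinsics'],dist=q['dist'],view=q['view'])
a=q['pixels'][225:325,190:320,::-1];cv2.imwrite(f'pics/s{n}.png',cv2.resize(a,None,fx=6,fy=6,interpolation=cv2.INTER_CUBIC))
print(ctrl.sense()['time_s'])
E
python3 look.py 4
```

```text
7.3 [570.8  -84.11 170.04] [-0.19 -0.21 -3.1 ] 0.2811122224307659 [ 0.02 -0.04  0.  ]
[[0.0009, 0.9996, -0.0271], [-0.0002, -0.0271, -0.9996], [-1.0, 0.0009, 0.0002]]
7.4
```

View pics/s4.png

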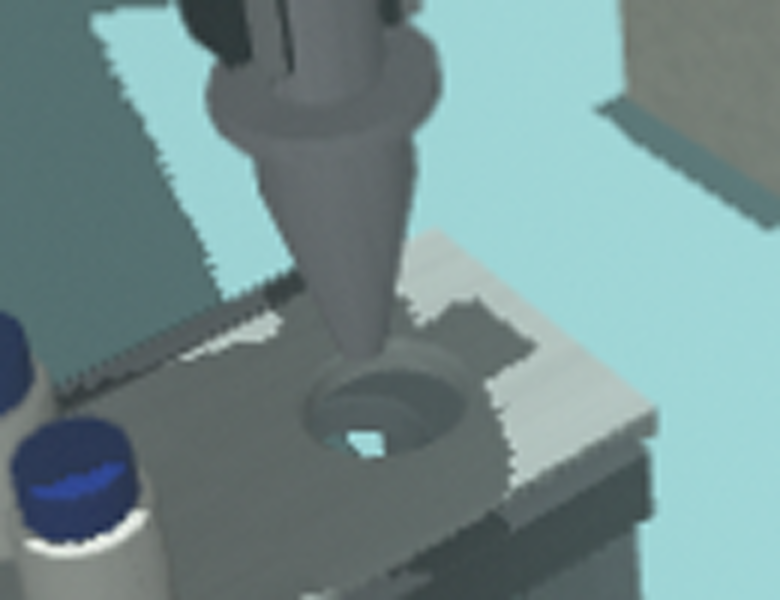

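View pics/w4.png

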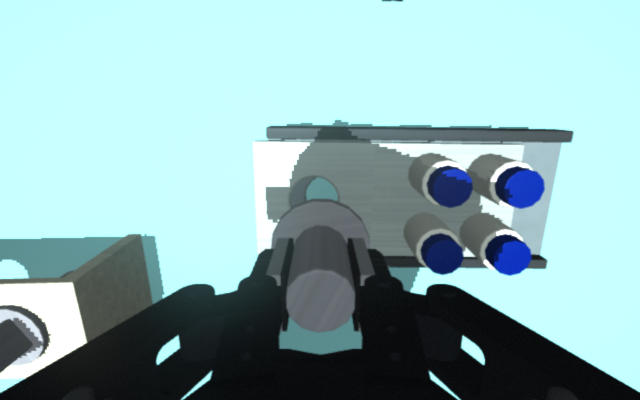

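```bash
cat > sc.py <<'E'
from ov import *
import sys
def sc(n,pin,car,bed,out,holes=True):
    d=np.load(f's{n}.npz');p={k:d[k] for k in ['intrinsics','dist','view']}
    im=np.clip(d['pix'][225:325,190:320,::-1].astype(float)*1.3,0,255).astype(np.uint8)
    im=cv2.resize(im,None,fx=6,fy=6,interpolation=cv2.INTER_CUBIC);t=np.linspace(0,2*np.pi,90)
    L=[(pin,24,6,(0,0,255)),(pin,24,0,(0,0,255)),(pin,16.5,-22,(0,255,0)),(pin,5,-67,(0,255,255))]
    if holes: L+=[(car,18,0,(255,0,255)),(car,18,-8,(255,100,255)),(bed,18,0,(255,255,0)),(bed,18,-10,(0,128,255))]
    for c,r,z,col in L:
        q=proj(p,np.c_[c[0]+r*np.cos(t),c[1]+r*np.sin(t),c[2]+z+0*t]);q=(q-[190,225]+.5)*6
        cv2.polylines(im,[q.astype(np.int32)],True,col,1,cv2.LINE_AA)
    cv2.imwrite(out,im)
E
python3 - <<'E'
from sc import *
sc(4,(570.8,-84.1,155.1),(570.5,-79,70),(570.2,-90,60),'pics/sc4.png')
E
```

```text
(no output)
```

View pics/sc4.png

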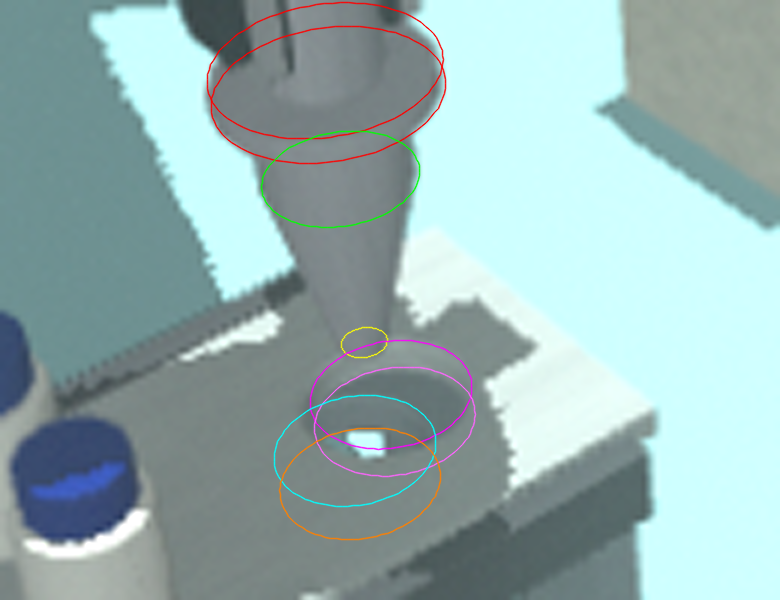

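send_rows(rows="0 0.6 0 0 0; 0 1.2 -0.05 0 0; 0 1.8 -0.05 0.1 0; 0 2.4 -0.05 0.2 0; 0 2.8 -0.05 0.3 0; 0 3.2 -0.05 0.4 0; 0 3.6 -0.05 0.5 0; 0 4 -0.05 0.55 0; 0 4.4 -0.05 0.6 0; 0 4.4 -0.05 0.6 0")

```text
time_s: 8.4
eef_pos: [569.8, -90.1, 124.8]
ee_rot: [0.493, 0.507, 0.493, -0.507]
force: [1.2, 5.5, -3.6]
grip_width: 0.28
```

```bash
python3 look.py 5
```

```text
8.4 [569.82 -90.07 124.82] [ 1.21  5.48 -3.61] 0.2803695095482479 [ 1.11 -0.31  0.05]
[[-0.0001, 0.9996, -0.0279], [0.0013, -0.0279, -0.9996], [-1.0, -0.0002, -0.0012]]
8.5
```

View pics/s5.png

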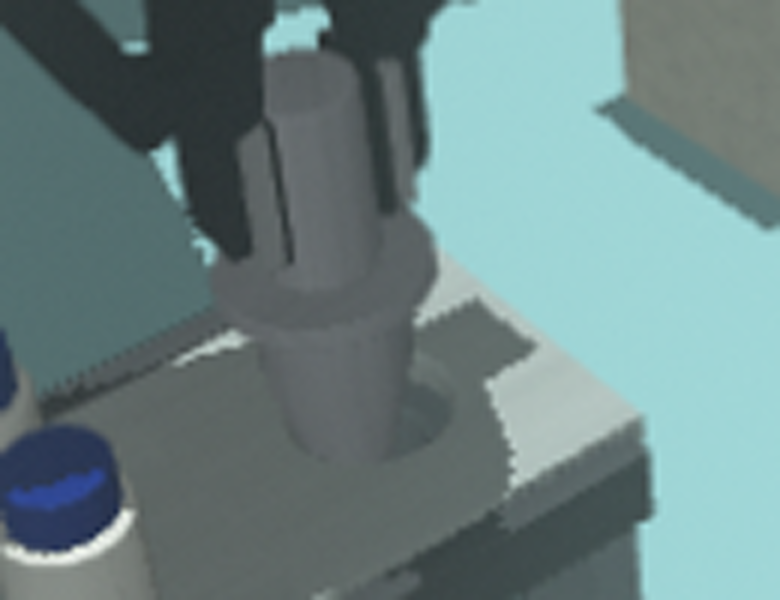

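send_rows(rows="0 0.4 0 0.05 0; 0 0.8 0 0.05 0; 0 1.2 0 0.08 0; 0 1.6 0 0.08 0; 0 2 0 0.08 0; 0 2.3 0 0.08 0; 0 2.3 0 0.08 0")

```text
time_s: 9.2
eef_pos: [569.3, -91.0, 101.7]
ee_rot: [-0.492, -0.507, -0.494, 0.507]
force: [-0.4, 3.9, -4.2]
grip_width: 0.283
```

send_rows(rows="0 0.3 0 0 0; 0 0.6 0 0 0; 0 0.9 0 0 0; 0 1.2 0 0 0; 0 1.4 0 0 0; 0 1.4 0 0 0")

```text
time_s: 9.8
eef_pos: [569.4, -91.2, 88.0]
ee_rot: [-0.493, -0.507, -0.493, 0.507]
force: [-1.1, 5.2, -2.5]
grip_width: 0.283
```

send_rows(rows="0 0.1 0 0 0; 0 0.2 0 0 0; 0 0.25 0 0 0; 0 0.25 0 0 0")

```text
time_s: 10.2
eef_pos: [569.5, -91.2, 85.9]
ee_rot: [-0.493, -0.507, -0.493, 0.507]
force: [-2.4, 4.6, 0.7]
grip_width: 0.283
```

```bash
python3 look.py 6
```

```text
10.2 [569.49 -91.23  85.87] [-2.45  4.56  0.75] 0.2827510929014211 [0.95 0.54 0.03]
[[-0.0009, 0.9996, -0.0278], [0.0004, -0.0278, -0.9996], [-1.0, -0.0009, -0.0003]]
10.3
```

View pics/s6.png

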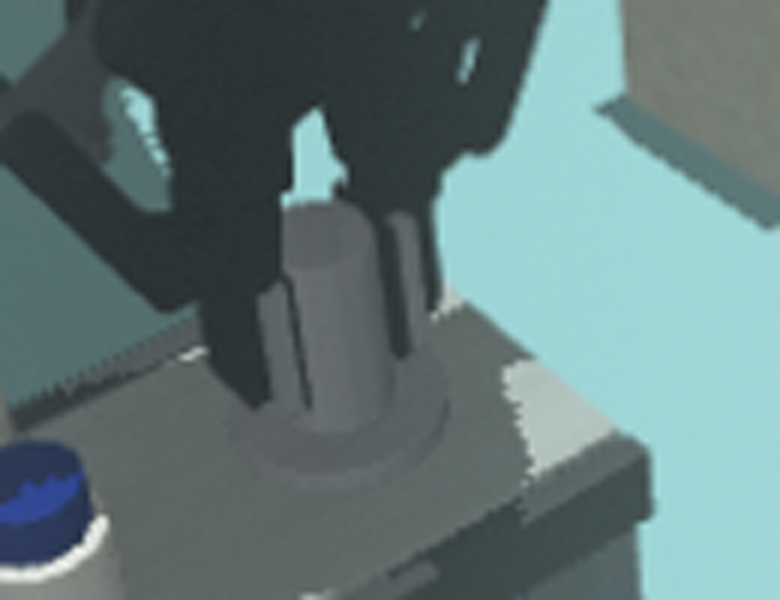

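send_rows(rows="0 0.1 0 0 0; 0 0.2 0 0 0; 0 0.2 0 0 0; 0 0.2 0 0 0")

```text
time_s: 10.7
eef_pos: [569.6, -91.4, 84.9]
ee_rot: [-0.493, -0.507, -0.493, 0.507]
force: [-7.0, 5.8, 8.6]
grip_width: 0.282
```

send_rows(rows="0 0 -0.05 0 0; 0 0 -0.1 0.05 0; 0 0 -0.1 0.05 0; 0 0 -0.1 0.05 0")

```text
time_s: 11.1
eef_pos: [569.5, -92.0, 85.0]
ee_rot: [0.494, 0.507, 0.492, -0.507]
force: [-1.3, 5.3, 5.0]
grip_width: 0.282
```

send_rows(rows="0 0 0 0.04 0; 0 0 0 0.04 0; 0 0 0 0.04 0")

```text
time_s: 11.4
eef_pos: [569.4, -92.1, 84.9]
ee_rot: [0.494, 0.507, 0.493, -0.506]
force: [0.6, 7.0, 4.6]
grip_width: 0.28
```

send_rows(rows="0 0 0 0.05 0; 0 0 0 0.05 0; 0 0 0 0.05 0")

```text
time_s: 11.7
eef_pos: [569.4, -92.2, 85.0]
ee_rot: [0.493, 0.508, 0.493, -0.506]
force: [-1.6, 9.4, 5.9]
grip_width: 0.284
```

send_rows(rows="0 -0.05 0 -0.06 0; 0 -0.1 0 -0.06 0; 0 -0.1 0 -0.06 0")

```text
time_s: 12.0
eef_pos: [569.0, -92.2, 85.0]
ee_rot: [0.493, 0.507, 0.493, -0.507]
force: [0.8, 4.5, 0.2]
grip_width: 0.281
```

send_rows(rows="0.35 0 0 0 0; 0.4 0 0 0 0; 0.5 0 0 0 0; 0.6 0 0 0 0; 0.6 0 0 0 0; 0.6 0 0 0 0; 0.6 -1 0 0 0; 0.6 -3 0 0 0; 0.6 -6 0 0 0; 0.6 -9 0 0 0; 0.6 -12 0 0 0; 0.6 -12 0 0 0")

```text
time_s: 13.2
eef_pos: [570.3, -92.7, 209.8]
ee_rot: [0.496, 0.508, 0.49, -0.506]
force: [0.8, 0.1, -0.0]
grip_width: 0.598
```

```bash
python3 look.py 7; python3 - <<'E'
from ov import *
from rig import ctrl,capture,nets
p=capture('scene')
for t in ['drift','carriage_hole','bed_hole','straight_pin']: print(t,[(d['location'],d['confidence']) for d in nets.spot_point(p,t)][:2])
E
```

```text
13.2 [570.28 -92.73 209.78] [ 0.76  0.07 -0.04] 0.5981535817992676 [ 0.02 -0.02  0.01]
[[0.0078, 0.9996, -0.0278], [-0.003, -0.0278, -0.9996], [-1.0, 0.0078, 0.0028]]
13.3
drift [([569.3, -87.4, 71.0], 0.77)]
carriage_hole [([574.1, -91.4, 68.9], 0.7)]
bed_hole [([565.4, -89.4, 56.4], 0.96)]
straight_pin [([484.0, 139.4, 89.9], 0.69), ([573.9, -87.0, 69.4], 0.25)]
```

View pics/s7.png

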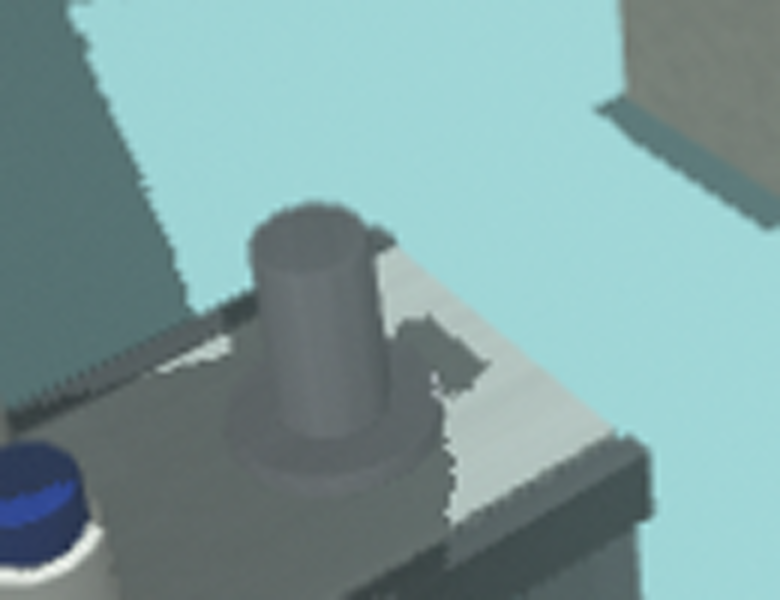

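View pics/w7.png

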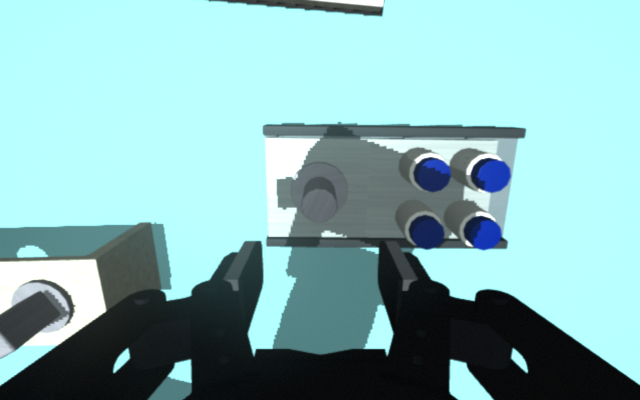

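```bash
python3 - <<'E'
from ov import *
ims=[]
for f,cy in [('w1.npz',-79),('w7.npz',-90)]:
    d=np.load(f);p={k:d[k] for k in ['intrinsics','dist','mount']};s={k:d[k] for k in ['eef_pos','ee_rot']}
    im=cv2.resize(np.clip(d['pix'][110:260,240:373,::-1].astype(float)*2.,0,255).astype(np.uint8),None,fx=3,fy=3,interpolation=cv2.INTER_CUBIC)
    u=np.array([-.028*-1,1,0]);v=np.array([1,-.028,0])
    c=np.array([570.4,cy,70]);t=np.linspace(0,2*np.pi,60)[:,None]
    L=[(c+43*u+43*v,c+43*u-43*v),]
    for a,b in L:
        q=(proj(p,np.array([a,b]),s)-[240,110]+.5)*3;cv2.polylines(im,[q.astype(np.int32)],True,(0,0,255),1)
    q=(proj(p,c+24*np.cos(t)*u+24*np.sin(t)*v+[0,0,6],s)-[240,110]+.5)*3;cv2.polylines(im,[q.astype(np.int32)],True,(0,255,0),1)
    ims.append(im)
    for zz in (70,):
        for r in (165,190,220):
            g=cv2.cvtColor(d['pix'],cv2.COLOR_RGB2GRAY)[r,248:280].astype(int);print(f,r,g.tolist())
cv2.imwrite('pics/e.png',np.hstack(ims))
E
```

```text
w1.npz 165 [154, 154, 154, 154, 154, 155, 162, 171, 175, 175, 175, 175, 175, 175, 175, 174, 175, 174, 174, 174, 174, 174, 173, 174, 173, 173, 173, 173, 172, 172, 172, 172]
w1.npz 190 [154, 153, 153, 154, 153, 153, 152, 132, 97, 82, 78, 79, 79, 78, 77, 78, 78, 77, 78, 78, 77, 77, 77, 77, 76, 76, 77, 76, 75, 75, 76, 76]
w1.npz 220 [153, 153, 152, 152, 153, 153, 153, 152, 154, 159, 162, 162, 162, 161, 161, 161, 160, 161, 161, 161, 160, 160, 160, 160, 159, 160, 159, 158, 158, 158, 158, 159]
w7.npz 165 [158, 158, 158, 157, 158, 157, 157, 157, 158, 159, 158, 157, 157, 157, 158, 157, 158, 157, 164, 178, 180, 179, 180, 180, 178, 178, 178, 178, 178, 177, 178, 178]
w7.npz 190 [157, 158, 158, 158, 158, 157, 157, 158, 157, 157, 158, 157, 157, 157, 158, 157, 156, 154, 155, 167, 173, 174, 175, 175, 175, 174, 174, 171, 141, 88, 78, 79]
w7.npz 220 [156, 156, 157, 156, 157, 156, 157, 157, 157, 157, 157, 156, 157, 156, 156, 156, 156, 156, 152, 157, 169, 170, 171, 170, 170, 170, 169, 169, 169, 169, 168, 169]
```

View pics/e.png

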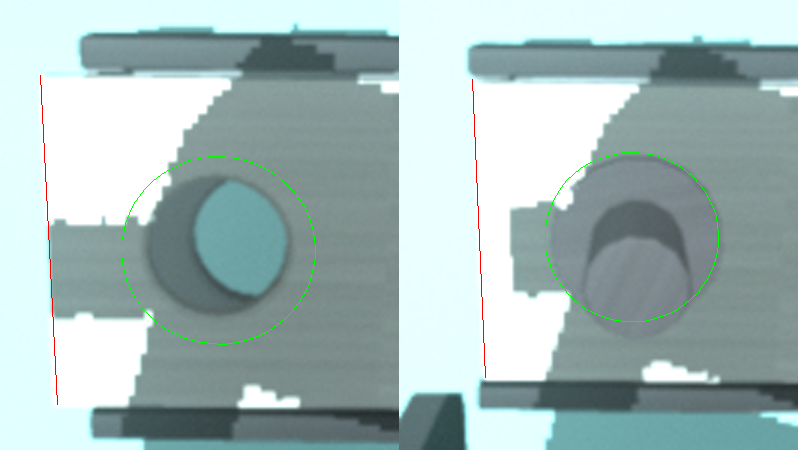

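```bash
python3 - <<'E'
from ov import *
u=np.array([.028,1,0])
for f,pts in [('w1.npz',[(254.3,165),(255.6,190),(256.7,220)]),('w7.npz',[(266.4,165),(267,190),(267.6,220)])]:
    d=np.load(f);p={k:d[k] for k in ['intrinsics','dist','mount']};s={k:d[k] for k in ['eef_pos','ee_rot']}
    for q in pts:
        X=onz(p,q,70,s);print(f,X.round(2),'hole along y:',round((X-[570.4,0,0])@u-43,2))
    # rail end, top rail
    for q in ([(267,128)] if f=='w1.npz' else [(264,130)]): print('rail',onz(p,q,75,s).round(2))
E
```

```text
w1.npz [592.29 -36.39  70.  ] hole along y: -78.78
w1.npz [573.12 -35.83  70.  ] hole along y: -78.75
w1.npz [549.11 -34.76  70.  ] hole along y: -78.36
rail [619.3  -48.54  75.  ]
w7.npz [590.88 -48.38  70.  ] hole along y: -90.81
w7.npz [569.54 -47.41  70.  ] hole along y: -90.43
w7.npz [542.83 -46.09  70.  ] hole along y: -89.86
rail [619.77 -49.22  75.  ]
```

```bash
python3 -c "
from rig import workorder,ctrl
print(workorder.finish_job(),ctrl.sense()['time_s'])"
```

```text
the job is handed in; nothing more can be done
the job is handed in; nothing more can be done
```

The tapered pin is through both holes with its collar on the carriage, and the carriage is back in line with the bed to within about 0.5 mm by my measurements. The job was handed in at about 13.4 s, with no verdict reported.

**What I did:** I took the round-handled pin from the rack and lowered it through the carriage hole and the bed hole. Its taper drew the carriage over. With the collar down, I eased the pin towards -y until it met the bed hole's wall, then let go and backed off. The straight pin stayed in the rack.

**Last checks:**
- **Alignment:** the carriage moved about 11 to 11.7 mm in the wrist pictures, against an initial offset of about 11 mm. The wall contact puts the bed hole at y ≈ -90.6; the carriage hole now reads about -90.4.
- **Seating:** the TCP height at contact puts the collar's underside at about 70 mm, the carriage's top face. The last pictures show the pin upright with the gripper clear.
- **Force:** the highest wrist-force reading I saw was about 11 N, well under the limit.
- **Disagreement:** on the last scene picture the networks put the pin at y -87.4, the carriage hole at -91.4 and the bed hole at -89.4. That spread is about their stated 4 mm error, and the pin hides both holes, so I relied on the contact and the picture measurements instead.

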